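# Click the length stop home and butt the block against it

## Robot

A 7-joint arm with a two-finger parallel gripper is mounted at the origin on the work surface; the furniture and walls round the work are solid. World frame = base frame: x ahead of the robot, y to its left, z up, the work surface at z = 0. Lengths are in m, angles in rad, forces in N, time in s.
With the tool pointing down it reaches from about 0.425 to 0.875 m from the base axis. Payload 8.4 kg.
Tool frame: the origin (TCP) lies at the very end of the fingers, on their centre line; the grasp point (between the pads) lies 19 mm behind it (manip.pinch_z is the distance from the TCP to the grasp point, in m); z points along the fingers, y is the line along which they close (so a half turn about z gives the same grasp; the last joint's range is limited). The gripper opens to 87 mm and grips with 3 to 60 N. Pads are 19 mm wide; open, the fingers measure 117 mm over their backs; the gripper's body (75 mm by 190 mm) begins 51 mm behind the grasp point.
Start: joints at [1.141, 0.333, 0.04, 1.465, -0.013, 1.343, -0.059], TCP at [0.211, -0.615, 0.223] pointing down, gripper open.
Joint ranges: [-2.58, 2.58], [-0.38, 2.09], [-1.3, 1.39], [0.25, 2.4], [-1.5, 4.64], [0.08, 2.09], [-2.65, 2.65]. Speed limits (rad/s): [2.22, 2.22, 2.79, 2.79, 3.14, 3.14, 3.14].

## Interface

Orientations are given as a unit quaternion [w, x, y, z].
In Python, from bench import manip gives the robot as it stands. Calls block until the motion is done:
- manip.reach(position, orientation): joint-space move of the TCP to a pose.
- manip.move_straight(position, orientation=None, vel=0.15): straight line of the TCP; orientation=None keeps the orientation; vel is the mean speed in m/s.
- manip.goto_joints(angles): joint-space move.
- manip.let_go() and manip.grab(grip_force=None): open the fingers fully, or close them until they stop; grip_force is the grip in N (None keeps the last).
- manip.dwell(seconds).
- manip.solve_ik(position, orientation): joint angles nearest the present ones, or None.
- manip.state(): the state.
- manip.get_image(name): name is "side" or "top"; returns a dict with "color" (420x560x3 uint8, red, green, blue), "mtx" (3x3 intrinsics, pixels), "k1" (the pictures are not rectified: a ray, as slopes to the right and down, at radius r is drawn at 1 + k1 r^2 times it, then the intrinsics apply), "pose" (4x4, takes a point from camera to world coordinates). Camera axes: x right, y down, z forward; pixel columns grow to the right and rows downward; lengths in m; the calibration is good to about 2 mm. A picture is of the moment at which its call begins. There is no depth.
A pose or a line that the arm cannot do raises manip.MotionError and nothing moves.
- manip.sign_off(): hands the job in; it is judged then, once.
The state is a dict: "time_s": time; "joint_pos": joint angles; "qd": joint speeds; "joint_torque": joint torques, N m; "eef_pos": TCP position; "orientation": TCP orientation; "contact_force": force on the tool from outside, world axes, zero at the start; "ft_torque": the same for the moment, N m; "grip_width": opening from 0.0 (shut) to 1.0 (fully open); "grasp_force": force on a finger pad.
Only numpy, scipy, OpenCV 4.12 (cv2) and the standard library are available. Lean on these libraries where they do the work, as an engineer would, in place of code of your own. Each camera call takes 0.05 s, during which the arm holds its last target. There are 200 camera calls.

## Task

Set up the length-stop jig for a cut. First, with the bed still empty, push the stop carriage along its rail, away from the end where it stands, until its spring pin clicks into the hidden notch, and leave it there. Then lay the short thick wood block flat on the plywood bed with its long side against the rail and its end snug up to the stop, pushing gently so that the pin stays in its notch; leave the long thin offcut where it lies.

Things in the scene. Friction and masses are not known exactly. Their poses are not given: they have to be found in the camera images.
- jig: Fixed jig on the worktop. Origin: on the worktop, under the middle of its length. Its y axis runs along the bed and rail (300 mm, y -150 to +150 mm), x across, z up. A flat plywood bed, top 20 mm above the worktop, spans x -56 to +20 mm. Behind it an aluminium rail with a dark slot spans x +20 to +52 mm, its top 28 mm above the worktop; the rail's 8 mm high edge at x = +20 mm is the fence. A dark steel stop carriage slides on the rail.
- stop (a joint): Travel of the stop carriage along the jig's +y, m; 0 at the -y end of its travel, 0.135 at the other. It starts between 0 and 0.02. Dragging it takes about 1.5 N. Somewhere between 0.05 and 0.105 the rail hides one V-shaped notch (different every time, not visible); there the carriage snaps forward a few mm, and centres itself when let go. Pushed on in the notch it resists with about 9 to 12 N; more than that drives it out and past (it can be pushed back in).
- stop_face (a point): Centre of the carriage's stop face. The steel carriage (on the rail: 34 mm in x, 50 mm in y, top 53 mm above the worktop) carries a stop arm 16 mm thick that reaches over the bed to jig x = -30 mm, 23 to 53 mm above the worktop. Both have the flat face that looks to the jig's -y; the point lies on that face at jig x = -7.5 mm, 31 mm above the worktop. Axes as the jig's. Push the carriage to +y on this face.
- pin (a joint): Height of the spring index pin with its round black knob (17 mm across) on top of the carriage, m: about 0.0045 while it rides on the rail, about 0 when it has dropped into the notch. The knob's top is at most 76 mm above the worktop.
- block_mid (a point): Centre of the short thick loose block of planed wood, 55 mm (its x) by 85 mm (its y, long) by 22 mm (its z), about 60 g; it lies flat on the worktop to the right of the jig. Grasp it across the 55 mm width, over the rail only with fingertips above the rail's top (the block stands 14 mm proud of it).
- offcut_mid (a point): Centre of a loose longer, thinner offcut, 60 x 160 x 15 mm; not needed, leave it.
Things that resemble listed ones, but are neither listed nor needed, are in the scene too. Of the things that look like the part that bears block_mid, the larger one is meant.

How it is judged:
By the outcome, as a careful person would: the job done as asked, in the order asked, and still so for the second after the job is handed in, with the robot touching nothing.
It also fails if it takes over 72 s, if anything falls off the work surface, if the arm or the gripper's body presses on something with over 40 N, if the wrist force passes 120 N, or if a joint passes its speed limit or range.

## Working session

There is one attempt and no reset: what is moved stays moved. The work goes in short steps, each a Python script; the robot and the scene stay as the last script left them, time stands still between calls to the robot, and variables do not carry over. Pictures are saved under pics/ and viewed, at most 10 in all, crops included, and the job is handed in when it is done.

```bash
mkdir -p pics; ls
python3 - <<'E'
from bench import manip
import cv2, numpy as np
for n in("top","side"):
    d=manip.get_image(n); cv2.imwrite(f"pics/{n}0.png",d["color"][:,:,::-1])
    print(n,d["mtx"].tolist(),d["k1"],np.round(d["pose"],4).tolist())
print(manip.state(),manip.pinch_z)
E
```

```text
pics
top [[394.3601405961428, 0.0, 274.4445376546014], [0.0, 394.3601405961428, 206.11132996740284], [0.0, 0.0, 1.0]] -0.00936323029538712 [[-0.0173, -0.988, 0.1536, 0.3229], [-0.9998, 0.0187, 0.0074, -0.1248], [-0.0102, -0.1535, -0.9881, 0.9267], [0.0, 0.0, 0.0, 1.0]]
side [[478.34369371114803, 0.0, 277.4931417654682], [0.0, 478.34369371114803, 211.3919017818359], [0.0, 0.0, 1.0]] -0.1305666060315199 [[-0.8932, -0.2945, 0.3399, 0.0164], [-0.4496, 0.5703, -0.6874, 0.6965], [0.0086, -0.7668, -0.6418, 0.8614], [0.0, 0.0, 0.0, 1.0]]
{'time_s': 0.1, 'joint_pos': array([ 1.14081878,  0.3338417 ,  0.03987514,  1.46619526, -0.01338423,
        1.343273  , -0.05851408]), 'qd': array([-0.00090414, -0.00232147, -0.00028977, -0.00159127,  0.00067002,
       -0.00069073, -0.00034141]), 'joint_torque': array([ 3.07700058e-03, -6.57818198e+01,  1.33917466e+00, -4.04708540e+01,
       -5.98135404e-02,  4.10580647e-02,  4.99022076e-05]), 'eef_pos': array([ 0.21093821, -0.61437558,  0.22174121]), 'orientation': array([-7.04423071e-04,  9.86356470e-01,  1.64621951e-01, -1.74824618e-04]), 'contact_force': array([ 0.63936958,  0.73418042, -0.05375477]), 'ft_torque': array([ 0.03490176, -0.01059029,  0.02195584]), 'grasp_force': 0.0, 'grip_width': 0.9983884021567081} 0.0187
```

View pics/top0.png

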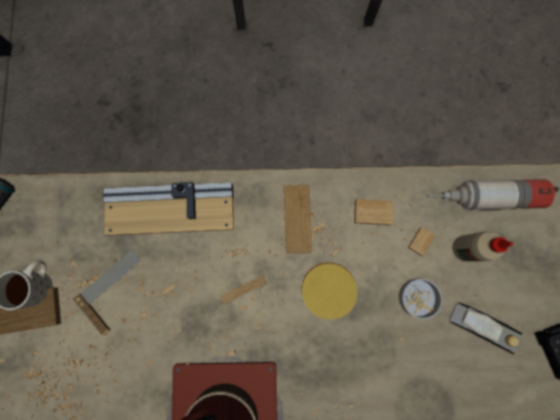

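View pics/side0.png

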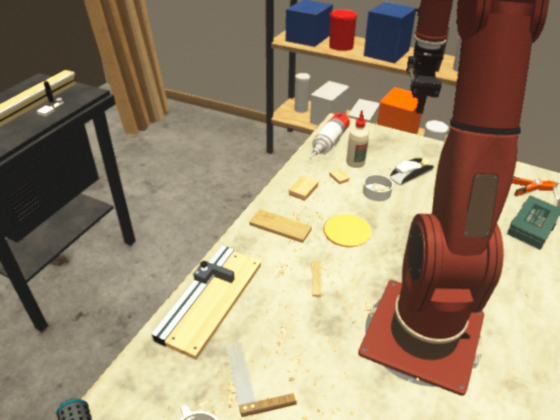

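The top picture shows the jig at about (168,208), with its carriage at (185,193) and the rail on the far side, so jig +y points left in the image. The offcut is at (298,218). Candidates for the block are the larger one at (374,211), the small lookalike at (422,240), and the offcut. By its size of about 87x55 mm, (374,211) is the block. Next is a close crop to check this.

Run:
```python
import cv2, numpy as np
def crop(f,x0,y0,w,h,s):
    im=cv2.imread(f)[y0:y0+h,x0:x0+w]; im=cv2.resize(im,None,fx=s,fy=s,interpolation=cv2.INTER_CUBIC)
    for x in range((x0+9)//10*10,x0+w,10):
        cv2.line(im,((x-x0)*s+s//2,0),((x-x0)*s+s//2,6),(0,0,255),1); cv2.putText(im,str(x),((x-x0)*s-8,16),0,.33,(0,0,255),1)
    for y in range((y0+9)//10*10,y0+h,10):
        cv2.line(im,(0,(y-y0)*s+s//2),(6,(y-y0)*s+s//2),(0,0,255),1); cv2.putText(im,str(y),(8,(y-y0)*s+6),0,.33,(0,0,255),1)
    return im
a=crop("pics/top0.png",95,175,150,65,5); b=crop("pics/top0.png",345,190,95,68,4)
c=np.zeros((a.shape[0]+b.shape[0],750,3),np.uint8); c[:a.shape[0],:750]=a; c[a.shape[0]:,:b.shape[1]]=b
b=crop("pics/side0.png",280,165,85,34,4);c[a.shape[0]:a.shape[0]+b.shape[0],390:390+b.shape[1]]=b
cv2.imwrite("pics/c1.png",c)
cv2.imwrite("pics/c2.png",crop("pics/side0.png",145,235,125,120,5))
```

```text
(no output)
```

View pics/c1.png

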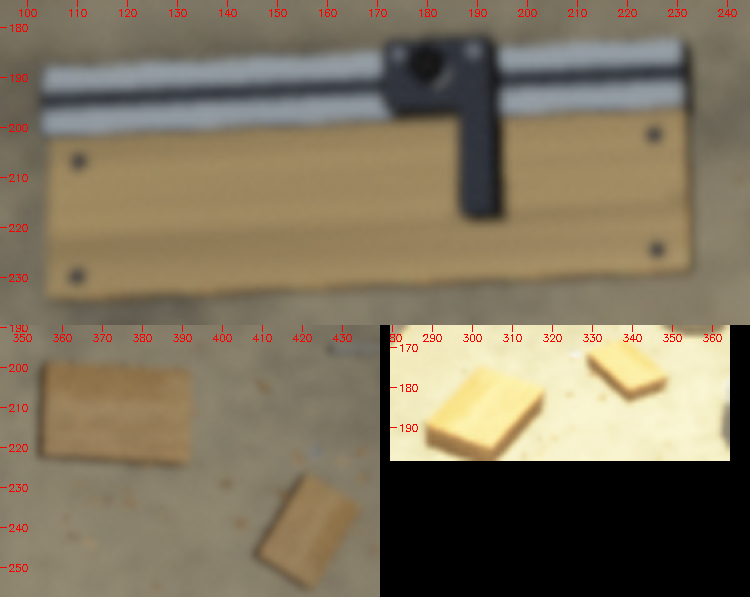

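View pics/c2.png

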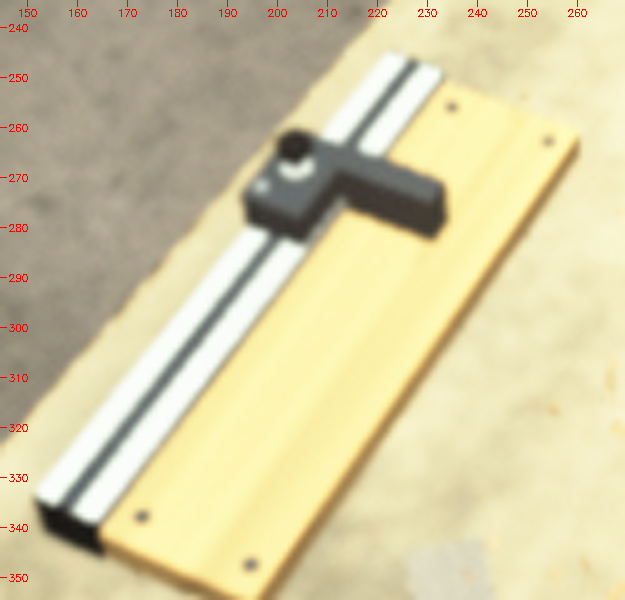

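The crop shows the larger block at top pixels (356..392, 199..224), with proportions of 85x55. The smaller lookalike is at (422,240). The jig corners are clear in both views, with the carriage near the -y (right) end. I'll fit the poses from these corners.

```bash
cat > h.py <<'E'
from bench import manip
import numpy as np, cv2
from scipy.optimize import least_squares
from scipy.spatial.transform import Rotation as R
C={}
def cam(n):
    if n not in C: C[n]=manip.get_image(n)
    return C[n]
def proj(n,P):
    d=cam(n); T=np.linalg.inv(d["pose"]); p=np.atleast_2d(P)@T[:3,:3].T+T[:3,3]; s=p[:,:2]/p[:,2:]
    s=s*(1+d["k1"]*(s**2).sum(1,keepdims=True)); K=d["mtx"]
    return s*[K[0,0],K[1,1]]+[K[0,2],K[1,2]]
def toW(p,L):
    L=np.atleast_2d(L); c,s=np.cos(p[2]),np.sin(p[2])
    return np.c_[p[0]+c*L[:,0]-s*L[:,1],p[1]+s*L[:,0]+c*L[:,1],L[:,2]]
def fit(obs,x0):
    """obs: {cam: [(local xyz in mm),(px)]...}"""
    f=lambda p:np.concatenate([(proj(n,toW(p,np.array([o[0] for o in v])/1e3))-[o[1] for o in v]).ravel() for n,v in obs.items()])
    return least_squares(f,x0,loss="soft_l1"),f
def down(yaw):
    "tool down; closing line (tool y) along world yaw+90deg, tool x along yaw"
    q=(R.from_euler("z",yaw)*R.from_euler("x",np.pi)).as_quat(); return [q[3],q[0],q[1],q[2]]
E
python3 - <<'E'
from h import *
J={"top":[((-56,150,20),(103.6,234.4)),((-56,-150,20),(232.6,228.6)),((52,150,28),(103.2,188)),((52,-150,28),(231.2,182.6)),((20,150,28),(103.2,201.6)),((20,-150,28),(231.4,196))],
"side":[((-56,-150,20),(260.2,264.2)),((20,150,28),(165.6,340.6)),((52,150,28),(152,333.2)),((52,-150,28),(222.2,245.2)),((20,-150,28),(233.2,250.2))]}
x,y=27.5,42.5
B={"top":[((x,y,22),(356.1,199.4)),((-x,y,22),(355.4,222.1)),((x,-y,22),(392.1,201.1)),((-x,-y,22),(391.6,224.1))],
"side":[((x,y,22),(288.9,190.9)),((x,-y,22),(302.1,175.1)),((-x,-y,22),(318.1,181.1)),((-x,y,22),(306,195.4))]}
for o,x0 in((J,(.55,.1,0)),(B,(.5,-.35,0))):
    for sub in(o,{"top":o["top"]},{"side":o["side"]}):
        r,f=fit(sub,x0); print(np.round(r.x,4),np.round(f(r.x).reshape(-1,2),1).tolist())
p=fit(J,(.55,.1,0))[0].x
for q in (-.05,-.04,-.03,-.06): print(q,*[np.round(proj(n,toW(p,[[-.03,q,.053],[.02,q,.053]])),1).tolist() for n in("top","side")])
print(manip.state()["time_s"])
E
```

```text
[0.4648 0.1313 0.0291] [[-0.4, 0.3], [-0.1, 0.0], [-0.5, 0.3], [-0.4, -0.5], [-0.8, 0.2], [-0.2, -0.4], [1.2, -3.9], [-1.2, -1.4], [-0.1, 0.4], [0.7, -0.6], [0.8, -1.7]]
[0.4647 0.1304 0.0248] [[-0.1, 0.0], [0.2, 0.3], [-0.0, 0.0], [0.0, -0.2], [-0.4, -0.1], [0.2, -0.1]]
[0.4636 0.1339 0.037 ] [[0.8, -3.3], [-1.0, 0.1], [-0.0, 1.9], [0.0, 0.2], [0.2, -1.0]]
[ 0.4464 -0.3468 -0.0602] [[-0.9, -0.2], [-0.4, 0.6], [-0.2, -0.4], [0.4, 0.1], [-0.1, -1.5], [0.4, -0.3], [0.8, -0.8], [-0.3, 0.0]]
[ 0.4464 -0.3475 -0.0738] [[-0.4, -0.5], [-0.3, 0.3], [0.2, -0.2], [0.5, 0.3]]
[ 0.4456 -0.3437 -0.0297] [[-0.1, -0.5], [-0.3, 0.3], [0.3, -0.4], [-0.0, 0.7]]
-0.05 [[185.9, 217.7], [185.6, 195.8]] [[231.4, 275.0], [212.5, 268.1]]
-0.04 [[181.4, 217.9], [181.2, 196.0]] [[229.3, 278.0], [210.3, 270.9]]
-0.03 [[177.0, 218.1], [176.8, 196.2]] [[227.1, 281.0], [208.0, 273.8]]
-0.06 [[190.4, 217.5], [190.1, 195.5]] [[233.5, 272.1], [214.7, 265.2]]
0.2
```

```bash
cat >> h.py <<'E'
JIG=np.array([.4645,.1307,.026]); BLK=np.array([.4463,-.3465,-.062])
def jw(x,y,z,p=JIG): return toW(p,[[x,y,z]])[0]
def F():
    "contact force in jig axes"
    f=manip.state()["contact_force"]; c,s=np.cos(JIG[2]),np.sin(JIG[2]); return np.array([c*f[0]+s*f[1],-s*f[0]+c*f[1],f[2]])
def jl():
    "tcp in jig coordinates"
    e=manip.state()["eef_pos"]; c,s=np.cos(JIG[2]),np.sin(JIG[2]); d=e[:2]-JIG[:2]; return np.array([c*d[0]+s*d[1],-s*d[0]+c*d[1],e[2]])
E
python3 - <<'E'
from h import *
for sg in(1,-1):
    o=down(JIG[2]+sg*np.pi/2)
    for p in [(0,-.1,.15),(0,-.1,.034),(0,.05,.034)]: print(sg,p,manip.solve_ik(jw(*p),o))
    print(manip.solve_ik([*BLK[:2],.006],down(BLK[2]+sg*np.pi/2)))
o=down(JIG[2]+np.pi/2)
if manip.solve_ik(jw(0,-.1,.15),o) is None: o=down(JIG[2]-np.pi/2)
E
```

```text
1 (0, -0.1, 0.15) [ 0.59800607  0.06861473 -0.77450478  1.95310616  0.05279646  1.13993464
 -0.17138868]
1 (0, -0.1, 0.034) [ 0.58205123  0.25542834 -0.80789089  2.06603478  0.23336594  0.91038727
 -0.3281479 ]
1 (0, 0.05, 0.034) [ 0.38037413  0.37059564 -0.9569179   1.99584266  0.3700577   0.95888822
 -0.73632709]
[ 0.84899624  0.39706066 -0.31668956  1.87689141  0.15542369  0.89144108
  0.39537169]
-1 (0, -0.1, 0.15) None
-1 (0, -0.1, 0.034) [ 0.91417777  0.42711788 -1.22181849  2.05528979  0.48458445  0.98931407
  2.60981296]
-1 (0, 0.05, 0.034) [ 0.48041259  0.43085337 -1.08851332  1.99246595  0.45844668  0.99008584
  2.33551182]
[ 0.51002509  0.37554633  0.08429357  1.89490686 -0.04031982  0.87275195
 -2.58920104]
```

Run:
```python
from h import *
o=down(JIG[2]+np.pi/2)
manip.reach(jw(0,-.1,.15),o); manip.grab(10)
manip.move_straight(jw(0,-.1,.034),o,vel=.15)
print(manip.state()["time_s"],F(),jl())
b=F()
y=-.09
while y<-.05:
    manip.move_straight(jw(0,y,.034),o,vel=.04); f=F()-b
    print(round(y,4),np.round(jl(),4),np.round(f,2),round(manip.state()["time_s"],2))
    if f[1]<-1: break
    y+=.002
```

```text
5.125 [0.75008885 1.1337646  0.11177002] [ 0.00061533 -0.09982951  0.03472748]
-0.09 [ 0.0002 -0.0897  0.0343] [-0.71 -1.1  -0.26] 5.53
```

Run:
```python
from h import *
o=down(JIG[2]+np.pi/2)
print([np.round(F(),2).tolist() for _ in range(3)])
y=-.088
while y<-.04:
    manip.move_straight(jw(0,y,.034),o,vel=.04); f=F()
    print(round(y,4),round(jl()[1],4),np.round(f,2),round(manip.state()["time_s"],2))
    y+=.004
```

```text
[[0.04, 0.03, -0.14], [0.04, 0.03, -0.14], [0.04, 0.03, -0.14]]
-0.088 -0.088 [-0.16  0.5   0.07] 5.78
-0.084 -0.0837 [-0.87  0.17 -0.3 ] 6.03
-0.08 -0.0797 [ 0.19  0.   -0.2 ] 6.28
-0.076 -0.0757 [-0.03 -0.73  0.18] 6.53
-0.072 -0.0717 [-0.29  0.62 -0.79] 6.78
-0.068 -0.0675 [-0.38 -0.11  0.05] 7.03
-0.064 -0.0635 [0.51 0.71 0.26] 7.28
-0.06 -0.0595 [-0.12  0.54 -0.29] 7.53
-0.056 -0.0554 [-0.19  0.75 -0.01] 7.78
-0.052 -0.0514 [0.25 0.61 0.2 ] 8.03
-0.048 -0.0474 [-0.24 -0.5   0.76] 8.28
-0.044 -0.0434 [-0.23 -0.86  0.49] 8.53
```

Run:
```python
from h import *
a=cam("top")["color"][150:250,80:260,::-1]; b=cam("side")["color"][230:350,145:325,::-1]
cv2.imwrite("pics/c3.png",np.vstack([cv2.resize(a,None,fx=2.7,fy=2.7,interpolation=2),cv2.resize(b,None,fx=2.7,fy=2.7,interpolation=2)]))
```

```text
(no output)
```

View pics/c3.png

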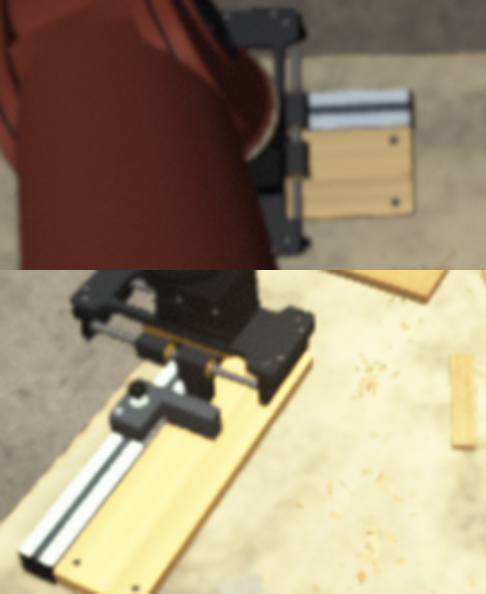

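The carriage has moved with the fingers: in the side view its knob went from (204,263) to about (196,274), roughly 35 mm. The drag is hidden in the force noise. I'll keep pushing in small steps, tracking the carriage in the side camera and watching the force.

```bash
cat >> h.py <<'E'
def carriage_px(img,tpl,p0,win=30):
    x,y=int(p0[0]),int(p0[1]); h,w=tpl.shape[:2]
    x0,y0=x-w//2-win,y-h//2-win; roi=img[y0:y0+h+2*win,x0:x0+w+2*win]
    m=cv2.matchTemplate(cv2.resize(roi,None,fx=4,fy=4,interpolation=2),cv2.resize(tpl,None,fx=4,fy=4,interpolation=2),cv2.TM_CCOEFF_NORMED)
    _,s,_,l=cv2.minMaxLoc(m); return np.array([x0+l[0]/4+w/2,y0+l[1]/4+h/2]),s
E
cat > push.py <<'E'
from h import *
import sys
o=down(JIG[2]+np.pi/2); y=jl()[1]; yend=y+float(sys.argv[1]); step=float(sys.argv[2])
im=manip.get_image("side")["color"]; tpl=im[262:294,184:214].copy(); np.save("tpl.npy",tpl); p=np.array([199.,278.])
z0=None
while y<yend:
    y+=step; manip.move_straight(jw(0,y,.034),o,vel=.03)
    f1=F(); im=manip.get_image("side")["color"]; f2=F()
    p,s=carriage_px(im,tpl,p,12)
    print(round(y,4),round(jl()[1],4),np.round([f1[1],f2[1]],1),p,round(s,2),round(manip.state()["time_s"],2))
    if (f1[1]+f2[1])/2<-2.8: print("STOP"); break
cv2.imwrite("pics/push_end.png",im[:,:,::-1])
E
python3 push.py 0.066 0.0012
```

```text
-0.0424 -0.0422 [-0.3  0.8] [198.75 278.25] 1.0 8.97
-0.0412 -0.0412 [-1.3 -0.7] [198.5 278.5] 1.0 9.28
-0.04 -0.04 [-1. -0.] [198.25 279.  ] 1.0 9.57
-0.0388 -0.0386 [-1.7 -1.9] [198.   279.25] 0.99 9.88
-0.0376 -0.0374 [-0.9 -1.2] [197.5  279.75] 0.99 10.18
-0.0364 -0.0363 [-0.6 -1.4] [197.25 280.  ] 0.99 10.47
-0.0352 -0.0351 [-1.2 -1.2] [197.  280.5] 0.99 10.78
-0.034 -0.0338 [-1.2 -0.8] [196.75 280.75] 0.99 11.07
-0.0328 -0.0326 [-0.9 -1.8] [196.5 281. ] 0.99 11.38
-0.0316 -0.0315 [-1.2 -1.6] [196.25 281.5 ] 0.99 11.68
-0.0304 -0.0302 [-0.3 -0.8] [196.   281.75] 0.99 11.97
-0.0292 -0.029 [-1.8 -0.4] [195.75 282.25] 0.99 12.28
-0.028 -0.0278 [-1.1 -0.8] [195.25 282.5 ] 0.99 12.57
-0.0268 -0.0266 [-0.8 -1.1] [195. 283.] 0.99 12.88
-0.0256 -0.0255 [-1.8 -1.9] [194.75 283.25] 0.99 13.18
-0.0244 -0.0242 [-1.  -0.3] [194.5  283.75] 0.99 13.47
-0.0232 -0.023 [-1.4 -1.3] [194.25 284.  ] 0.99 13.78
-0.022 -0.0218 [-0.5 -0.5] [194.   284.25] 0.99 14.07
-0.0208 -0.0206 [-1.4 -1.8] [193.5  284.75] 0.99 14.38
-0.0196 -0.0194 [-1.1 -0.3] [193.25 285.  ] 0.99 14.68
-0.0184 -0.0182 [-0.8 -0.9] 
[... 448 characters left out ...]
17.38
-0.0076 -0.0074 [-0.9 -1.9] [190.25 288.75] 0.98 17.68
-0.0064 -0.0062 [-0.7 -0.9] [190.   289.25] 0.98 17.98
-0.0052 -0.005 [-0.8 -1.4] [189.75 289.5 ] 0.98 18.27
-0.004 -0.0038 [-1.5 -0.9] [189.5 290. ] 0.98 18.57
-0.0028 -0.0025 [-0.2  0.9] [189.   290.25] 0.98 18.88
-0.0016 -0.0014 [-0.7 -0.2] [188.5 291. ] 0.98 19.18
-0.0004 -0.0003 [-0.4 -1. ] [187.75 292.75] 0.87 19.48
0.0008 0.0008 [-0.5  0.1] [187.5  292.75] 0.89 19.77
0.002 0.0021 [1.1 1. ] [187.5  292.75] 0.91 20.07
0.0032 0.0033 [0.3 0.3] [187.5 293. ] 0.93 20.38
0.0044 0.0045 [-0.2 -0.8] [187.25 293.  ] 0.94 20.68
0.0056 0.0056 [-0.2  0.4] [187.25 293.25] 0.95 20.98
0.0068 0.0063 [-3.1 -4.3] [187.   293.25] 0.95 21.27
STOP
```

The jump at y≈-0.0004 followed by rising resistance of about 4 N shows the pin dropped into the notch. I'll back off, check it in a picture, and go for the block.

Run:
```python
from h import *
o=down(JIG[2]+np.pi/2)
manip.move_straight(jw(0,-.02,.034),o,vel=.1)
manip.move_straight(jw(0,-.02,.16),o,vel=.25)
ob=down(BLK[2]+np.pi/2)
manip.reach([BLK[0],BLK[1],.12],ob); manip.let_go()
print(manip.state()["time_s"])
C.clear()
im=cam("side")["color"]; p,s=carriage_px(im,np.load("tpl.npy"),(187,293),12); print(p,s)
a=im[245:335,140:260,::-1]; b=cam("top")["color"][160:250,90:240,::-1]; e=cam("side")["color"][120:220,240:360,::-1]
A=cv2.resize(a,None,fx=3.3,fy=3.3,interpolation=2); E=cv2.resize(e,(A.shape[1],int(100*3.3)),interpolation=2)[:A.shape[0]]
top=np.hstack([A,E]); B=cv2.resize(b,None,fx=3.3,fy=3.3,interpolation=2); B=np.pad(B,((0,0),(0,top.shape[1]-B.shape[1]),(0,0)))
cv2.imwrite("pics/c4.png",np.vstack([top,B])[:600,:800])
```

```text
25.5417
[187.   293.25] 0.7472549676895142
```

View pics/c4.png

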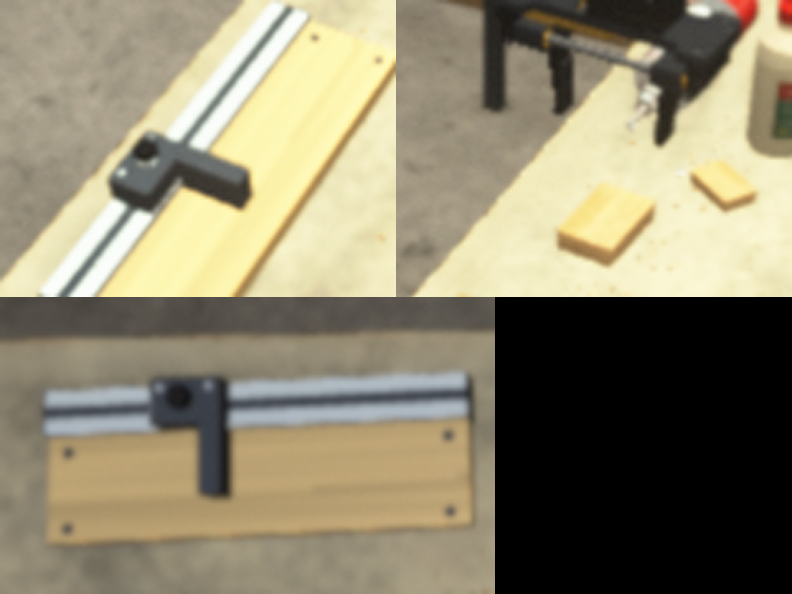

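In the picture the knob sits visibly lower on the carriage, so the pin is in its notch. The stop face is at jig y≈0.015. The gripper is open above the larger block, so I'll grasp it.

Run:
```python
from h import *
ob=down(BLK[2]+np.pi/2); o=down(JIG[2]+np.pi/2)
manip.move_straight([BLK[0],BLK[1],.0125],ob,vel=.12)
print(F()); manip.grab(20)
s=manip.state(); print(s["grip_width"],s["grasp_force"],F(),s["time_s"])
manip.move_straight([BLK[0],BLK[1],.14],ob,vel=.2)
manip.reach(jw(-.0125,-.042,.11),o)
C.clear()
s=manip.state(); print(s["grip_width"],s["grasp_force"],F(),jl(),s["time_s"])
a=cam("side")["color"][200:330,140:300,::-1]
cv2.imwrite("pics/c5.png",cv2.resize(a,None,fx=4,fy=4,interpolation=2))
```

```text
[-0.23384077 -0.38045766  0.86833377]
0.6266240250675047 19.9959933757782 [0.21797939 0.56236215 1.76896102] 27.35
0.6282103929102464 19.995708167552948 [-0.31989478 -0.15611937 -1.36019042] [-0.01206127 -0.04309668  0.1099844 ] 29.7417
```

View pics/c5.png

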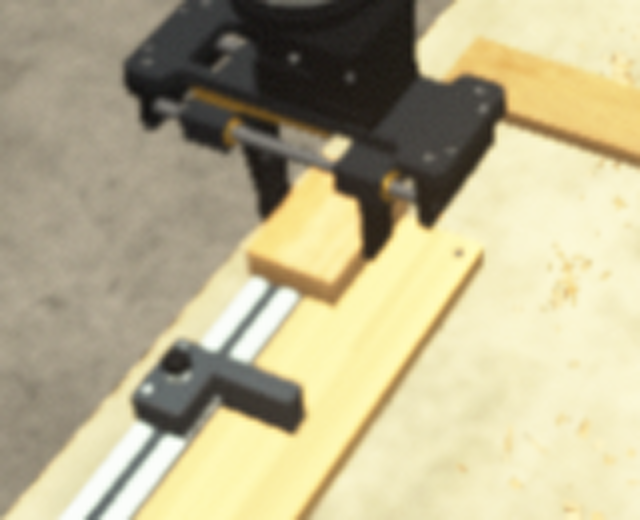

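The block is held level at 54.6 mm, its end facing the stop arm with clearance. I'll lower it, then push it to the fence and to the stop.

Run:
```python
from h import *
o=down(JIG[2]+np.pi/2); x,y,z=-.0125,-.042,.036
def mv(v=.05): manip.move_straight(jw(x,y,z),o,vel=v)
def rep(t): 
    f1=F(); manip.dwell(.04); f=(f1+F())/2; print(t,np.round(jl(),4),np.round(f,1),round(manip.state()["time_s"],2)); return f
mv(.12); b=rep("low")
while z>.031:
    z-=.001; mv(); f=rep("z")
    if f[2]-b[2]>2.5: z+=.0005; break
mv(); b=rep("b")
while x<-.002:
    x+=.001; mv(); f=rep("x")
    if f[0]-b[0]<-3: break
while y<-.012:
    y+=.0015; mv(); f=rep("y")
    if f[1]-b[1]<-3: break
print(manip.state()["time_s"])
```

```text
low [-0.0119 -0.0418  0.0367] [ 0.3 -0.   0.2] 30.6
z [-0.0122 -0.0421  0.0353] [-0.   0.3  0.2] 30.89
z [-0.0125 -0.042   0.034 ] [ 0.5  0.  -0.6] 31.18
z [-0.0126 -0.042   0.0329] [-0.1 -0.1 -0.7] 31.48
z [-0.0124 -0.042   0.0325] [-3.1 -1.3  7.9] 31.77
b [-0.0124 -0.042   0.0325] [ 0.1 -0.1  1.4] 32.06
x [-0.0121 -0.042   0.0325] [-4.  -0.1  6. ] 32.35
y [-0.0114 -0.0405  0.0325] [-0.6  0.1  1.6] 32.64
y [-0.0114 -0.0388  0.0325] [ 0.2 -0.4  0.9] 32.93
y [-0.0115 -0.0373  0.0325] [0.5 0.5 0.3] 33.23
y [-0.0115 -0.0358  0.0325] [0.2 0.2 0.1] 33.52
y [-0.0115 -0.0343  0.0325] [0.3 0.2 0.9] 33.81
y [-0.0115 -0.0328  0.0325] [ 0.1 -0.3  1.2] 34.1
y [-0.0115 -0.0313  0.0325] [0.4 0.2 1. ] 34.39
y [-0.0115 -0.0298  0.0325] [0.7 0.4 0.8] 34.68
y [-0.0115 -0.0283  0.0325] [0.4 0.4 0.3] 34.98
y [-0.0115 -0.0268  0.0325] [-0.5  0.1  0.7] 35.27
y [-0.0115 -0.0253  0.0325] [-0.2 -0.2  1.3] 35.56
y [-0.0115 -0.0238  0.0325] [-0.6  0.6  0.7] 35.85
y [-0.0115 -0.0226  0.0325] [ 0.2 -1.6  1.3] 36.14
y [-0.0115 -0.0223  0.0325] [-0.2 -6.   3.8] 36.43
36.4333
```

Run:
```python
from h import *
o=down(JIG[2]+np.pi/2); x,y,z=-.0115,-.0245,.0326
def mv(v=.05): manip.move_straight(jw(x,y,z),o,vel=v)
def rep(t): 
    f1=F(); manip.dwell(.04); f=(f1+F())/2; print(t,round(x,4),round(y,4),np.round(jl(),4),np.round(f,1),round(manip.state()["time_s"],2)); return f
mv(); rep("back")
while x<-.001:
    x+=.0008; mv(); f=rep("x")
    if f[0]<-4.5 and x-jl()[0]>.0002: break
while y<-.012:
    y+=.0008; mv(); f=rep("y")
    if f[1]<-3: break
C.clear()
im=cam("side")["color"]; b=cam("top")["color"]
cv2.imwrite("pics/c6.png",np.hstack([cv2.resize(im[230:340,150:260,::-1],None,fx=5,fy=5,interpolation=2)]))
```

```text
back -0.0115 -0.0245 [-0.0116 -0.0242  0.0325] [-0.6  0.1 -0.7] 36.73
x -0.0107 -0.0245 [-0.0107 -0.0243  0.0326] [-0.  -0.1 -1.3] 37.02
x -0.0099 -0.0245 [-0.0099 -0.0245  0.0326] [-0.5  0.2  0.1] 37.31
x -0.0091 -0.0245 [-0.0091 -0.0245  0.0326] [-0.5  0.3 -0.6] 37.6
x -0.0083 -0.0245 [-0.0083 -0.0245  0.0326] [ 0.2 -0.4 -1.2] 37.89
x -0.0075 -0.0245 [-0.0075 -0.0245  0.0326] [ 0.1 -0.5 -1.1] 38.18
x -0.0067 -0.0245 [-0.0067 -0.0245  0.0326] [-0.3  0.5 -0.4] 38.48
x -0.0059 -0.0245 [-0.006  -0.0245  0.0325] [-0.7  0.1 -0.1] 38.77
x -0.0051 -0.0245 [-0.0059 -0.0245  0.0325] [-5.3 -0.2  4.2] 39.06
y -0.0051 -0.0237 [-0.0059 -0.0245  0.0325] [-5.1 -2.9  6. ] 39.35
y -0.0051 -0.0229 [-0.0059 -0.0244  0.0325] [-5.9 -6.1  7.4] 39.64
```

View pics/c6.png

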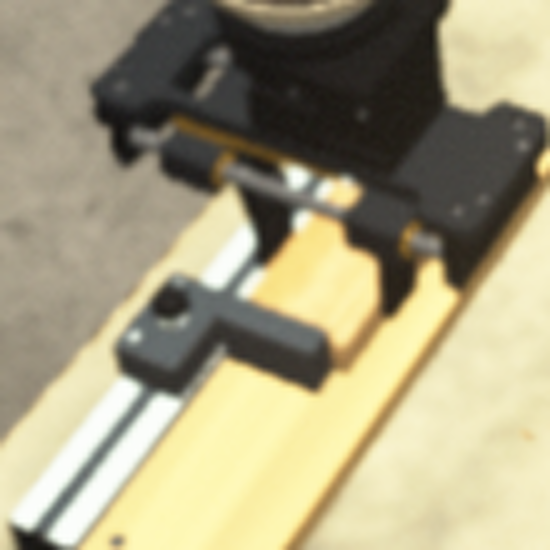

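Run:
```python
from h import *
o=down(JIG[2]+np.pi/2); x,y,z=-.0057,-.0236,.0328
def mv(v=.05): manip.move_straight(jw(x,y,z),o,vel=v)
def rep(t): 
    f1=F(); manip.dwell(.04); f=(f1+F())/2; print(t,round(x,4),round(y,4),np.round(jl(),4),np.round(f,1),round(manip.state()["time_s"],2)); return f
mv(); rep("relax")
while y<-.018:
    y+=.0006; mv(); f=rep("y")
    if f[1]<-3: break
manip.let_go(); rep("open")
z=.13; mv(.2)
manip.reach(jw(-.0057,-.18,.15),o); rep("up")
C.clear()
im=cam("side")["color"]; b=cam("top")["color"]
A=cv2.resize(im[240:340,150:270,::-1],None,fx=3.3,fy=3.3,interpolation=2); B=cv2.resize(b[165:245,95:240,::-1],None,fx=5,fy=5,interpolation=2)
cv2.imwrite("pics/c7a.png",A)
A=A[:200*1+130]; B=B[:, :725]; W=725
A=cv2.resize(im[255:310,160:250,::-1],None,fx=4,fy=4,interpolation=2)
cv2.imwrite("pics/c7.png",np.vstack([np.pad(A[:200],((0,0),(0,W-A.shape[1]),(0,0))),B]))
```

```text
relax -0.0057 -0.0236 [-0.006  -0.0238  0.0326] [-2.1 -1.5 -0.4] 40.03
y -0.0057 -0.023 [-0.0059 -0.023   0.0327] [-2.7 -1.7 -1.4] 40.33
y -0.0057 -0.0224 [-0.0059 -0.0226  0.0327] [-2.8 -3.  -1.2] 40.62
open -0.0057 -0.0224 [-0.0057 -0.0223  0.0328] [-0.2 -0.4  0.1] 41.5
up -0.0057 -0.0224 [-0.0062 -0.1792  0.149 ] [-0.1  0.7  0.2] 42.86
```

View pics/c7.png

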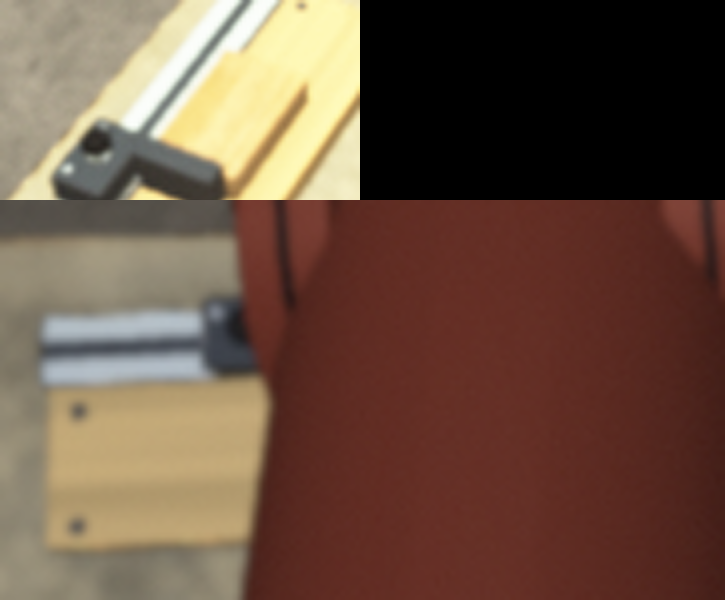

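The block now lies along the fence with its end at the stop arm, and the knob is still low. I'll give it one gentle nudge against each face with closed fingers so it sits flush.

Run:
```python
from h import *
o=down(JIG[2]+np.pi/2); z=.03
def mv(v=.05): manip.move_straight(jw(x,y,z),o,vel=v)
def rep(t): 
    f1=F(); manip.dwell(.04); f=(f1+F())/2; print(t,round(x,4),round(y,4),np.round(jl(),4),np.round(f,1),round(manip.state()["time_s"],2)); return f
manip.grab(10)
x,y,z=-.064,-.0275,.1; manip.reach(jw(x,y,z),o); z=.03; mv(.12); x=-.055; mv()
while x<-.040:
    x+=.001; mv(); f=rep("x")
    if f[0]<-3.5: break
x=-.06; mv(.1); z=.1; mv(.2)
x,y=-.0075,-.090; manip.reach(jw(x,y,z),o); z=.03; mv(.12); y=-.0835; mv()
while y<-.072:
    y+=.0008; mv(); f=rep("y")
    if f[1]<-4: break
y=-.092; mv(.1); z=.15; mv(.2)
manip.reach(jw(-.02,-.35,.2),o)
C.clear(); print(manip.state()["time_s"])
im=cam("side")["color"]; b=cam("top")["color"]
p,s=carriage_px(im,np.load("tpl.npy"),(187,293),12); print(p,s)
A=cv2.resize(im[250:315,160:250,::-1],None,fx=4,fy=4,interpolation=2); B=cv2.resize(b[170:235,95:240,::-1],None,fx=5,fy=5,interpolation=2)
cv2.imwrite("pics/c8.png",np.vstack([np.pad(A,((0,0),(0,725-A.shape[1]),(0,0))),B]))
```

```text
x -0.054 -0.0275 [-0.0541 -0.0275  0.03  ] [ 0.6 -0.3 -0.2] 46.56
x -0.053 -0.0275 [-0.053  -0.0275  0.03  ] [ 0.4  0.  -0.4] 46.85
x -0.052 -0.0275 [-0.052  -0.0275  0.03  ] [-0.3 -0.  -0. ] 47.14
x -0.051 -0.0275 [-0.051  -0.0275  0.03  ] [-0.3  0.6  0.1] 47.43
x -0.05 -0.0275 [-0.05   -0.0275  0.03  ] [-0.5  0.   0.1] 47.73
x -0.049 -0.0275 [-0.049  -0.0275  0.03  ] [-0.3  0.2 -0.2] 48.02
x -0.048 -0.0275 [-0.048  -0.0275  0.03  ] [-0.2  0.3  0.1] 48.31
x -0.047 -0.0275 [-0.047  -0.0275  0.03  ] [0.  0.4 0.2] 48.6
x -0.046 -0.0275 [-0.046  -0.0275  0.03  ] [-0.1 -0.4 -0.5] 48.89
x -0.045 -0.0275 [-0.045  -0.0275  0.03  ] [-0.7 -0.2  0. ] 49.18
x -0.044 -0.0275 [-0.044  -0.0275  0.03  ] [ 0.4 -0.2 -0.5] 49.48
x -0.043 -0.0275 [-0.043  -0.0275  0.03  ] [0.5 0.3 0. ] 49.77
x -0.042 -0.0275 [-0.0425 -0.0276  0.0298] [-2.7 -1.   1.6] 50.06
x -0.041 -0.0275 [-0.0424 -0.0276  0.0297] [-7.6  0.1  6. ] 50.35
y -0.0075 -0.0827 [-0.0075 -0.0828  0.03  ] [-0.2  0.3  0.2] 52.92
y -0.0075 -0.0819 [-0.0075 -0.0819  0.03  ] [-0.3  0.2  0.2] 53.22
y -0.0075 -0.0811 [-0.0075 -0.0811  0.03  ] [ 0.2  0.4 -0.2] 53.51
y -0.0075 -0.0803 [-0.0075 -0.0803  0.03  ] [ 0.1 -0.1 -0.3] 53.8
y -0.0075 -0.0795 [-0.0075 -0.0795  0.03  ] [ 0.1 -0.1 -0.1] 54.09
y -0.0075 -0.0787 [-0.0075 -0.0789  0.03  ] [-0.3 -0.9  0.1] 54.38
y -0.0075 -0.0779 [-0.0075 -0.0787  0.03  ] [ 0.  -5.3  1.8] 54.67
56.7417
[187.   293.25] 0.7488123178482056
```

View pics/c8.png

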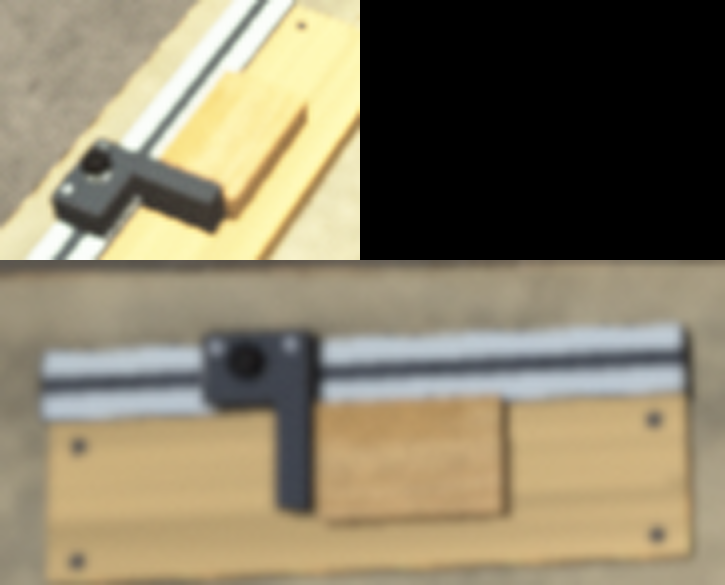

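The block lies flat, its long side against the fence and its end against the stop arm. The carriage is unmoved at (187,293.25), the same as just after the click, and the robot is clear. I'm handing it in.

```bash
python3 -c "
from bench import manip
print(manip.sign_off())"
```

```text
the job is handed in; nothing more can be done
None
```

I handed the job in at about 57 s: the stop carriage is in its notch, the short thick block lies flat against the rail and snug to the stop, and the offcut is untouched.

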